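# Push a worn bush out of a trolley wheel with a stepped drift

### The job

Push the worn bronze bush down out of the trolley wheel on the receiver, using the stepped drift from the wooden stand, so that the bush drops into the receiver's catch cup and stays there. Then stand the drift back in its hole in the wooden stand, and lay the cleared wheel flat in the grey tray beside the one already done. Leave the finished wheel where it is.

Things in the scene. Friction and masses are not known exactly. Their poses are not given: they have to be found in the camera images.
- receiver: Steel knock-out receiver, fixed to the bench, 92 mm across its foot and 64 mm tall; origin at the centre of its underside, z up. Its top ring (76 mm outside) stands on four pillars; in it a recess 63 mm across and 4 mm deep (floor at 60 mm) locates the wheel, and a 40 mm hole through it lets the bush fall into the open catch cup below (52 mm inside diameter, floor at 10 mm, rim at 22 mm).
- wheel: Loose trolley wheel lying on the receiver: black tyre, aluminium hub, 60 mm diameter, 24 mm tall, 140 g; origin at the centre of its underside, z along its axis (up). Round hub bore 30 mm through, in which four small rubber pads at mid height (z 8 to 16 mm, sprung in to 24 mm across when the bore is empty) grip the bush.
- bush: Worn bronze bush, a plain loose sleeve 28 mm outside, 16.4 mm bore, 22 mm long, stuck by friction in the wheel's hub (top flush with the wheel's top); origin at the centre of its underside, z along its axis. Some 14 N on its top slides it down (the drift's own weight does not); after about 15 mm it comes off the pads and drops.
- drift: Stepped steel drift standing upright in the wooden stand; origin at the tip of its pilot, z along its axis towards the handle. From the tip: pilot 13 mm diameter up to z 14 mm (nose tapered to 8 mm over the first 4 mm), shank 22 mm diameter up to z 58 mm, brass collar 36 mm diameter from z 58 to 66 mm, knurled round handle 20 mm diameter from z 66 to 114 mm. The pilot fits the bush's bore, the shoulder above it bears on the bush, the shank passes through the hub. 280 g.
- stand: Hardwood block fixed to the bench, 120 x 62 x 66 mm (x, y, z), origin at the centre of its underside; three holes along its x axis, the largest (28 mm, 60 mm deep) in the middle at the origin's x, y is the drift's: there the drift hangs with its collar on the block's top, its tip 8 mm above the bench. Beyond the stand, at about x 0.44, y -0.42 m, a fixed jig holds a tall upright black pole (0.85 m) that the arm must swing clear of.
- tray: Grey steel tray fixed to the bench, 130 x 220 mm (x, y), on 8 mm rubber feet: floor's upper side 12 mm above the bench, walls 4 mm thick and up to 28 mm; origin at the centre of its underside on the bench, y along its long side. Its half towards -y is free.
- cleared_wheel: Finished wheel of the same size, without bush, lying in the tray's +y half; origin at the centre of its underside.
There are look-alikes about, which are no part of the job. Several things have the shape of the drift; the one meant has the colours described above.

How it is judged (in metres and radians):
On the way:
1. the bush is pushed out below the wheel by the drift, whose tip is down in the hub, while the wheel lies on the receiver (z of bush in the frame of wheel below -0.018 m and z of drift in the frame of wheel below 0.006 m and horizontal distance between drift and wheel below 0.012 m and z of wheel in the frame of receiver below 0.064 m and horizontal distance between wheel and receiver below 0.006 m), for 0.05 s.
At the end, for the whole second after the job is handed in: The bush rests in the catch cup (within 22 mm of the receiver's axis, under 34 mm up), the drift stands upright (7 degrees) in the stand's middle hole with its collar within 5 mm of the block, and the wheel lies flat on the tray's floor between its walls, all at rest (horizontal distance between bush and receiver below 0.022 m and z of bush in the frame of receiver below 0.034 m and horizontal distance between drift and stand below 0.007 m and z of drift in the frame of stand below 0.013 m and angle between drift's own z axis and vertical below 0.12 rad and x of wheel in the frame of tray between -0.035 and 0.035 m and y of wheel in the frame of tray between -0.08 and 0.08 m and ((angle between wheel's own z axis and vertical below 0.1 rad and z of wheel in the frame of tray below 0.018 m) or (angle between wheel's own z axis and vertical above 3.04 rad and z of wheel in the frame of tray below 0.042 m)) and linear speed of each of bush, wheel, drift below 0.02 m/s); the robot touches nothing.
It fails at once if the finished wheel is shoved or carried off (over 40 mm) (distance of cleared_wheel from where it was at the start of the episode above 0.04 m).
It also fails if it takes over 58 s, if anything falls off the work surface, if the arm or the gripper's body presses on something with over 40 N, if the wrist force passes 120 N, or if a joint passes its speed limit or range.

### The arm

A 7-joint arm with a two-finger parallel gripper is mounted at the origin on the work surface; the furniture and walls round the work are solid. World frame = base frame: x ahead of the robot, y to its left, z up, the work surface at z = 0. Lengths are in m, angles in degrees, forces in N, time in s.
With the tool pointing down it reaches from about 0.425 to 0.875 m from the base axis. Payload 4.7 kg.
Tool frame: the origin (TCP) lies at the centre of the arm's flange, where the gripper is bolted on; the fingertips stand 182 mm ahead of it and the grasp point (between the pads) lies 164 mm ahead of it; z points along the fingers, x is the direction in which the jaws open and shut, and the axes are right-handed (so a half turn about z gives the same grasp; the last joint's range is limited). The gripper opens to 87 mm and grips with 3 to 60 N. Pads are 19 mm wide; open, the fingers measure 117 mm over their backs; the gripper's body (75 mm by 190 mm) begins 51 mm behind the grasp point.
Start: joints at [72.256, 18.392, -4.016, 83.108, 1.295, 78.541, -3.26], TCP at [0.207, -0.616, 0.405] pointing down, gripper open.
Joint ranges: [-163.93, 163.93], [-17.29, 119.83], [-79.2, 71.16], [3.27, 140.29], [-89.18, 269.18], [5.43, 117.66], [-154.24, 154.24]. Speed limits (degrees/s): [147.25, 147.25, 180, 180, 180, 180, 180].

### API

Orientations are given as [roll, pitch, yaw] about the fixed x, y, z axes, in that order (R = Rz(yaw) Ry(pitch) Rx(roll)).
In Python, from cell import env gives the robot as it stands. The module is installed in compiled form; this text tells all that it offers.
- The arm moves only by the tool carry_out, never from a script. Its argument "increments" is a list of rows, each a list of 5 numbers: the shift along the world's x, y, z in m, then the turn about the world's z in degrees, then the gripper's target within -1 to 1 (shut at 1, half-way at 0, fully open at -1). In form: [[dx, dy, dz, spin, jaw], ...]. A call has 1 to 20 rows; each row is the pose to reach, as a shift and turn from the pose commanded when the call began; what a row does not reach only later rows make up. A row lasts 1/10 s, in which the tool goes at most 50 mm and 8.59 degrees, less where a joint would pass 70% of its speed; a pose out of reach is approached as far as the arm can. A call with a gripper value outside its range is refused whole. The fingers move at their own pace and stop on an object; "grip_force" is the grip in N (left out, the last holds). Time passes only in rows, so rows that repeat a pose let the fingers close. It gives the time, the measured TCP pose, the force and the opening at its end, in the units of the state.
- env.get_obs(): the state, without advancing time (a new reading comes with each control period).
- env.read_camera(name): name is "scene" or "top"; returns (picture, depth): 480x640x3 uint8, red, green, blue; 480x640 float32, m along the optical axis (not along the pixel's ray), 0 where there is no reading.
- env.get_calibration(name): a dict with "K" (3x3 intrinsics, pixels), "camera_from_world" (4x4, takes a point from world to camera coordinates). Camera axes: x right, y down, z forward; pixel columns grow to the right and rows downward; lengths in m; the calibration is good to about 2 mm. A picture is of the moment at which its call begins. get_calibration takes no time and is no camera call.
- env.sign_off(): hands the job in, once; it reports no verdict.
The state is a dict: "time_s": time; "qpos": joint angles; "joint_velocities": joint speeds; "effort": joint torques, N m; "tool_pos": TCP position; "tool_rot": TCP orientation; "force": force on the tool from outside, world axes, zero at the start; "wrist_torque": the same for the moment, N m; "grip_width": finger opening in m.
Only numpy, scipy, OpenCV 4.12 (cv2) and the standard library are available. Lean on these libraries where they do the work, as an engineer would, in place of code of your own. Each camera call takes 0.05 s, during which the arm holds its last target.

## Working session

There is one attempt and no reset: what is moved stays moved. The work goes in short steps, Python scripts to look and compute and a tool call to move; the robot and the scene stay as the last step left them, time stands still between calls to the robot, and variables do not carry over. Pictures are saved under pics/ and viewed, and the job is handed in when it is done.

Besides the shell and the picture viewer there is one more tool, called after ">>>" by a JSON object that holds its "api" and its "payload", one argument or row to a line. carry_out: Moves the arm, as the interface text tells. Its arguments: {"type":"object","properties":{"increments":{"type":"array"},"grip_force":{"type":"number"}},"required":["increments"]}

```bash
mkdir -p pics
cat > h.py <<'E'
import numpy as np, cv2
from cell import env
def shot(n,tag):
    im,d=env.read_camera(n); cv2.imwrite(f'pics/{tag}.png',im[:,:,::-1]); np.savez(f'pics/{tag}.npz',im=im,d=d); return im,d
def load(tag):
    z=np.load(f'pics/{tag}.npz'); return z['im'],z['d']
def ray(n,u,v,z):
    c=env.get_calibration(n);K=np.array(c['K']);T=np.linalg.inv(np.array(c['camera_from_world']))
    r=T[:3,:3]@np.linalg.inv(K)@np.array([u,v,1.]);o=T[:3,3]
    return o+r*(z-o[2])/r[2]
def pt(n,u,v,d):
    c=env.get_calibration(n);K=np.array(c['K']);T=np.linalg.inv(np.array(c['camera_from_world']))
    return T[:3,:3]@(np.linalg.inv(K)@np.array([u,v,1.])*d)+T[:3,3]
def proj(n,p):
    c=env.get_calibration(n);K=np.array(c['K']);T=np.array(c['camera_from_world'])
    q=K@(T[:3,:3]@np.array(p)+T[:3,3]);return q[:2]/q[2]
E
python3 - <<'E'
from h import *
for n in('scene','top'):
    shot(n,n+'0'); c=env.get_calibration(n); T=np.linalg.inv(np.array(c['camera_from_world'])); print(n,np.round(T,3).tolist(),np.array(c['K'])[0,0])
print(env.get_obs())
E
```

```text
scene [[-0.845, -0.399, 0.357, 0.224], [-0.535, 0.65, -0.54, 0.424], [-0.017, -0.647, -0.762, 0.732], [0.0, 0.0, 0.0, 1.0]] 488.7760776785967
top [[-0.019, -0.99, 0.138, 0.432], [-0.999, 0.023, 0.028, -0.048], [-0.031, -0.137, -0.99, 0.931], [0.0, 0.0, 0.0, 1.0]] 538.336880853677
{'time_s': 0.1, 'qpos': array([72.2544615 , 18.43685479, -4.01581803, 83.16801623,  1.29515644,
       78.53841485, -3.25957876]), 'joint_velocities': array([ 0.00344936, -0.08332124,  0.02603375, -0.13914993,  0.04872974,
       -0.15699055, -0.02110996]), 'effort': array([-4.36284690e-04, -4.92567873e+01, -4.06049034e-01, -3.13400102e+01,
       -6.42215274e-02,  3.93570517e-02,  5.94774747e-05]), 'tool_pos': array([ 0.20674055, -0.61606619,  0.40374657]), 'tool_rot': array([ 1.79994639e+02,  9.80475340e-02, -7.14441447e+01]), 'force': array([-0.00635568,  0.12286785, -0.54328282]), 'wrist_torque': array([ 0.02500361, -0.04658652, -0.035278  ]), 'grip_width': 0.08718720613370642}
```

View pics/scene0.png

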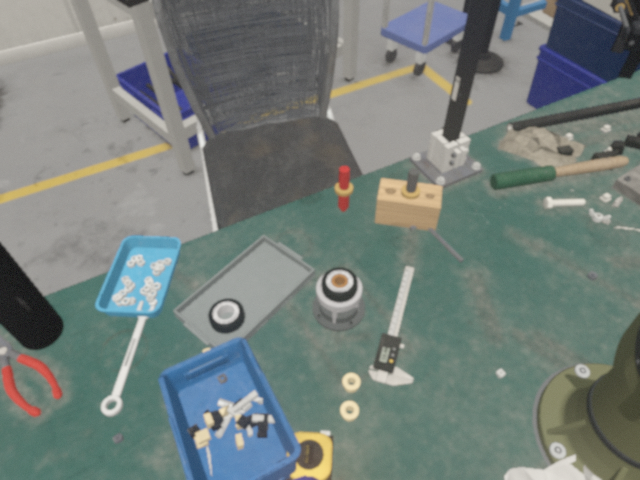

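View pics/top0.png

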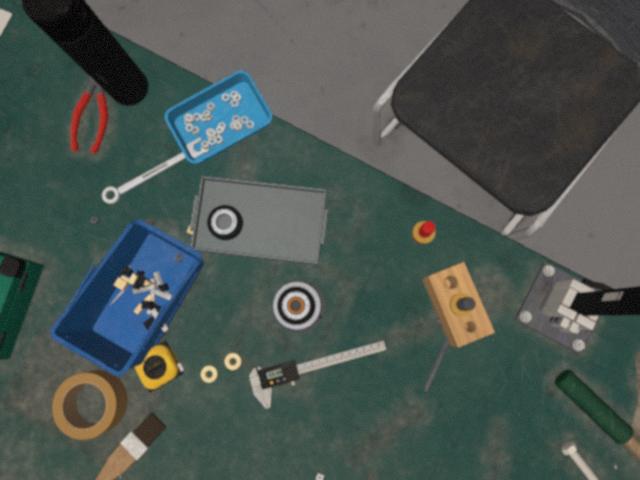

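Two things have the drift's shape. One is the red-handled piece standing free at top (425,230) / scene (344,187). The other is the dark-handled one with the brass collar in the wooden stand at top (463,304) / scene (412,183). By the description I choose the one in the stand, and I'll check it in a crop.

Run:
```python
from h import *
im,d=load('top0'); im2,d2=load('scene0')
a=cv2.resize(im[255:355,410:510],(400,400),interpolation=cv2.INTER_CUBIC)
b=cv2.resize(im2[150:250,362:462],(400,400),interpolation=cv2.INTER_CUBIC)
c=cv2.resize(im[260:350,250:340],(400,400),interpolation=cv2.INTER_CUBIC)
e=cv2.resize(im2[240:340,290:390],(400,400),interpolation=cv2.INTER_CUBIC)
cv2.imwrite('pics/crop1.png',np.hstack([a,b])[:,:,::-1]);cv2.imwrite('pics/crop2.png',np.hstack([c,e])[:,:,::-1])
```

```text
(no output)
```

View pics/crop1.png

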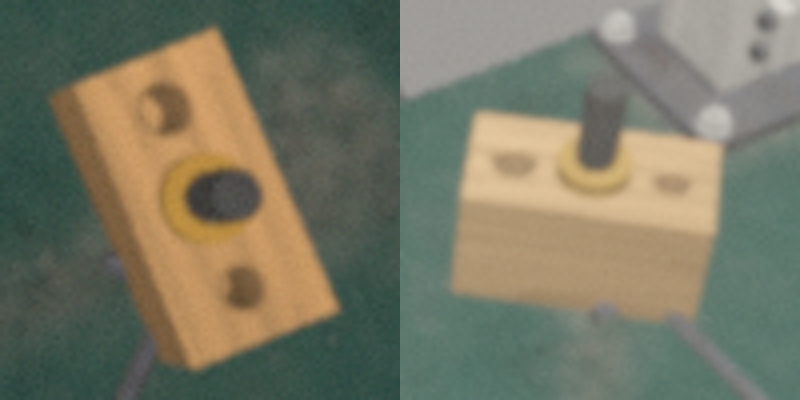

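View pics/crop2.png

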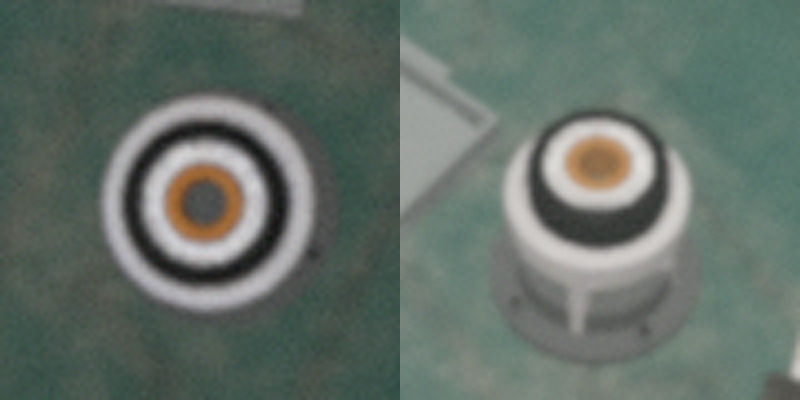

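The crop confirms it: dark knurled handle and brass collar in the middle hole. Now I'll measure everything.

Run:
```python
from h import *
def cen(m,box):
    u0,v0,u1,v1=box; k=np.zeros(m.shape,np.uint8); k[v0:v1,u0:u1]=m[v0:v1,u0:u1]
    n,l,s,c=cv2.connectedComponentsWithStats(k); i=1+np.argmax(s[1:,4]); 
    cs,_=cv2.findContours((l==i).astype(np.uint8),cv2.RETR_EXTERNAL,cv2.CHAIN_APPROX_NONE)
    return s[i,4],c[i],cv2.fitEllipse(cs[0]) if len(cs[0])>5 else None,cs[0]
im={};
for n in('top','scene'):
    im[n],_=load(n+'0')
hsv={n:cv2.cvtColor(im[n],cv2.COLOR_RGB2HSV) for n in im}
# bush
for n,b in(('top',(280,285,315,325)),('scene',(325,260,355,300))):
    h=hsv[n]; m=((h[...,0]<25)&(h[...,1]>90)&(h[...,2]>80)).astype(np.uint8)
    a,c,e,_=cen(m,b); print('bush',n,a,c,e,ray(n,*e[0],.084))
# tyre dark outer (top)
for n,b,z in(('top',(270,275,325,335),.084),('top',(200,195,250,245),.036),('scene',(200,290,250,340),.036)):
    h=hsv[n]; m=(h[...,2]<75).astype(np.uint8); a,c,e,_=cen(m,b); print('tyre',n,a,e,ray(n,*e[0],z))
# drift handle dark
for n,b in(('top',(440,285,490,325)),('scene',(395,165,430,200))):
    h=hsv[n]; m=((h[...,2]<100)&(h[...,1]<90)).astype(np.uint8); a,c,e,ct=cen(m,b); print('handle',n,a,c,e, ct[:,0].min(0),ct[:,0].max(0))
# stand
for n,b in(('top',(415,250,505,360)),):
    h=hsv[n]; m=((h[...,0]<25)&(h[...,1]>70)&(h[...,2]>165)).astype(np.uint8)
    m=cv2.morphologyEx(m,cv2.MORPH_CLOSE,np.ones((19,19)))
    a,c,e,ct=cen(m,b); r=cv2.minAreaRect(ct); bx=cv2.boxPoints(r); print('stand',r,bx.tolist(),[ray(n,*p,.066).round(4).tolist() for p in bx])
h=hsv['top']
# tray
m=((h[...,1]<45)&(h[...,2]>95)).astype(np.uint8); m=cv2.morphologyEx(m,cv2.MORPH_CLOSE,np.ones((5,5)))
a,c,e,ct=cen(m,(185,170,335,270)); r=cv2.minAreaRect(ct); bx=cv2.boxPoints(r); print('tray',r,[ray('top',*p,.028).round(4).tolist() for p in bx])
# hand clicks from crop
print('collar',ray('top',410+208/4,255+198/4,.074),'htop',ray('top',410+237/4,255+198/4,.122),'htop scene',ray('scene',362+(607-400)/4,150+90/4,.122))
print('stand corners',[ray('top',410+a/4,255+b/4,.066).round(4).tolist() for a,b in((52,98),(215,28),(340,310),(190,370))])
```

```text
bush top 152 [295.33552632 305.16447368] ((295.5, 305.1325378417969), (15.551889419555664, 16.160001754760742), 0.0) [0.45426627 0.02228088 0.084     ]
bush scene 139 [339.22302158 280.53956835] ((339.1900634765625, 280.5297546386719), (11.004175186157227, 14.102596282958984), 94.10076141357422) [0.45413296 0.02300181 0.084     ]
tyre top 351 ((295.8357849121094, 305.3760986328125), (35.55182647705078, 35.61844253540039), 133.5400848388672) [0.45387624 0.02175794 0.084     ]
tyre top 388 ((224.65162658691406, 222.1804656982422), (33.729644775390625, 34.76784896850586), 115.60264587402344) [0.59804629 0.14519223 0.036     ]
tyre scene 267 ((225.7447509765625, 313.4881591796875), (32.17567443847656, 33.84524154663086), 172.69537353515625) [0.59711425 0.14958975 0.036     ]
handle top 239 [484.59414226 295.61087866] ((484.2892150878906, 294.13922119140625), (11.00694465637207, 35.67830276489258), 166.6129608154297) [476 285] [489 316]
handle scene 88 [411.375      182.14772727] ((411.5587463378906, 181.04949951171875), (7.666594505310059, 17.923376083374023), 9.19969367980957) [408 174] [417 190]
stand ((460.9870300292969, 304.03173828125), (76.68976593017578, 38.75719451904297), 67.16634368896484) [[428.24700927734375, 276.21173095703125], [463.967041015625, 261.1717529296875], [493.72705078125, 331.85174560546875], [458.00701904296875, 346.8917236328125]] [[0.4965, -0.1897, 0.066], [0.5194, -0.2477, 0.066], [0.4068, -0.2881, 0.066], [0.3845, -0.2311, 0.066]]
tray ((256.77899169921875, 216.9775390625), (139.21742248535156, 91.6436538696289), 4.528824329376221) [[0.5407, 0.2166, 0.028], [0.7008, 0.2066, 0.028], [0.6745, -0.035, 0.028], [0.5168, -0.0195, 0.028]]
collar [ 0.45030875 -0.23908361  0.074     ] htop [ 0.44907206 -0.2390293   0.122     ] htop scene [ 0.44889314 -0.23470835  0.122     ]
stand corners [[0.4914, -0.1811, 0.066], [0.5181, -0.2473, 0.066], [0.4057, -0.29, 0.066], [0.3836, -0.2302, 0.066]]
```

>>> {"api": "carry_out", "payload": {
  "increments": [
    [-0.011,0.033,0.005,8,-1],
    [-0.022,0.066,0.01,16,-1],
    [-0.033,0.1,0.015,24,-1],
    [-0.043,0.132,0.015,32,-1],
    [-0.054,0.164,0.015,40,-1],
    [-0.064,0.196,0.015,48,-1],
    [-0.032,0.212,0.015,56,-1],
    [0.0,0.227,0.015,65,-1],
    [0.026,0.244,0.015,65,-1],
    [0.052,0.26,0.015,65,-1],
    [0.078,0.283,0.015,65,-1],
    [0.104,0.305,0.015,65,-1],
    [0.127,0.331,0.015,65,-1],
    [0.149,0.357,0.015,65,-1],
    [0.18,0.364,0.015,65,-1],
    [0.212,0.371,0.015,65,-1],
    [0.243,0.378,0.015,65,-1],
    [0.243,0.378,0.015,65,-1]
  ]
}}

```text
time_s: 1.9
tool_pos: [0.4528, -0.2361, 0.4193]
tool_rot: [-179.8, -0.1, -6.1]
force: [0.1, -0.3, -0.7]
grip_width: 0.0871
```

Run:
```python
from h import *
shot('scene','s1');shot('top','t1');o=env.get_obs();print(o['tool_pos'],o['tool_rot'],o['qpos'])
a,_=load('s1');b,_=load('t1');cv2.imwrite('pics/c1.png',np.hstack([cv2.resize(a[0:300,300:600],(400,400)),cv2.resize(b[180:420,350:590],(400,400))])[:,:,::-1])
```

```text
[ 0.44986224 -0.23800709  0.41908256] [-1.79948634e+02  8.49469278e-02 -6.36599829e+00] [ 56.42560471   2.26433999 -32.12083966 100.59448346   1.20934179
  77.58684642  17.69687131]
```

View pics/c1.png

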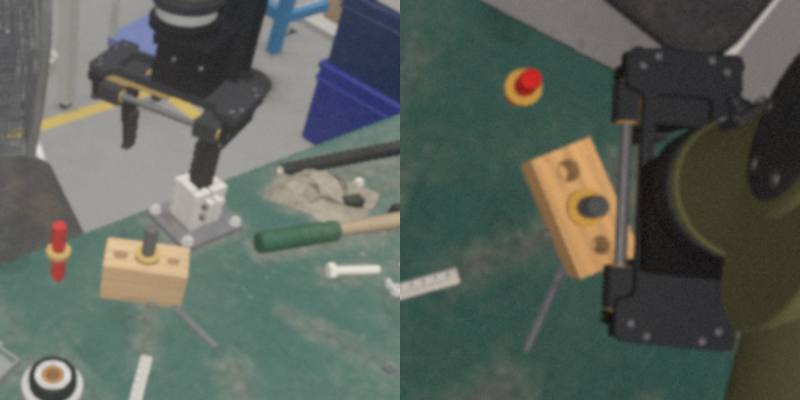

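Arm held at (0.4499, -0.2380), directly over the drift at scene (412,183). Descending and gripping.

>>> {"api": "carry_out", "payload": {
  "increments": [
    [0,0,-0.04,0,-1],
    [0,0,-0.08,0,-1],
    [0,0,-0.11,0,-1],
    [0,0,-0.135,0,-1],
    [0,0,-0.155,0,-1],
    [0,0,-0.155,0,-1],
    [0,0,-0.155,0,-1],
    [0,0,-0.155,0,0],
    [0,0,-0.155,0,0.3],
    [0,0,-0.155,0,0.5],
    [0,0,-0.155,0,0.8],
    [0,0,-0.155,0,1],
    [0,0,-0.155,0,1],
    [0,0,-0.155,0,1]
  ],
  "grip_force": 45
}}

```text
time_s: 3.4
tool_pos: [0.4498, -0.2382, 0.2648]
tool_rot: [180.0, -0.0, -6.4]
force: [-0.8, 0.9, -0.3]
grip_width: 0.039
```

>>> {"api": "carry_out", "payload": {
  "increments": [
    [0,0,0,0,1],
    [0,0,0,0,1],
    [0,0,0,0,1],
    [0,0,0,0,1],
    [0,0,0,0,1]
  ]
}}

```text
time_s: 3.9
tool_pos: [0.4499, -0.2382, 0.2648]
tool_rot: [180.0, -0.0, -6.4]
force: [0.7, 0.1, -0.4]
grip_width: 0.0189
```

>>> {"api": "carry_out", "payload": {
  "increments": [
    [0,0,0.02,0,1],
    [0,0,0.05,0,1],
    [0,0,0.08,0,1],
    [0,0,0.11,0,1],
    [0,0,0.13,0,1],
    [0,0.03,0.13,0,1],
    [0,0.07,0.13,0,1],
    [0,0.11,0.13,0,1],
    [0.002,0.15,0.13,0,1],
    [0.003,0.19,0.13,0,1],
    [0.004,0.22,0.13,0,1],
    [0.004,0.245,0.13,0,1],
    [0.004,0.26,0.13,0,1],
    [0.004,0.26,0.13,0,1],
    [0.004,0.26,0.13,0,1],
    [0.004,0.26,0.13,0,1]
  ]
}}

```text
time_s: 5.5
tool_pos: [0.4537, 0.0203, 0.3945]
tool_rot: [180.0, 0.0, -6.6]
force: [-0.5, 0.5, -2.6]
grip_width: 0.0192
```

Run:
```python
from h import *
shot('scene','s2');shot('top','t2');o=env.get_obs();print(o['tool_pos'],o['tool_rot'],o['force'],o['grip_width'])
a,_=load('s2');b,_=load('t2');cv2.imwrite('pics/c2.png',np.hstack([cv2.resize(a[140:340,240:440],(400,400)),cv2.resize(b[200:400,200:400],(400,400))])[:,:,::-1])
```

```text
[0.45377664 0.02048136 0.39458985] [ 1.79994830e+02  2.23010632e-02 -6.57138196e+00] [ 0.38245787 -0.01938151 -2.49304344] 0.019195603908753793
```

View pics/c2.png

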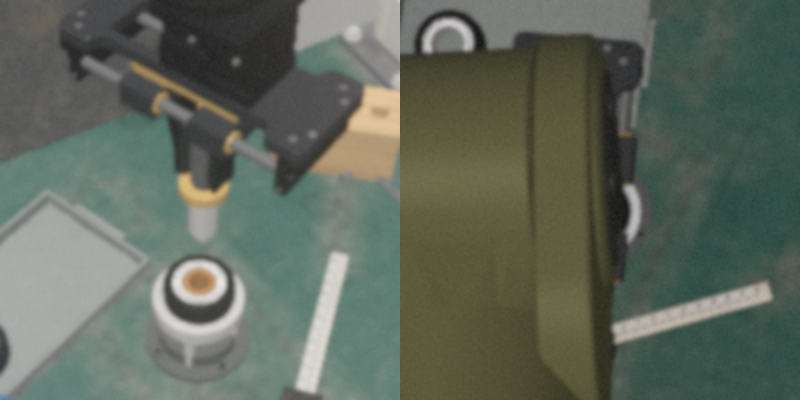

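Run:
```python
from h import *
a,_=load('s2');cv2.imwrite('pics/c3.png',cv2.resize(a[200:320,300:400],(660,792)[::1] if 0 else (500,600),interpolation=cv2.INTER_CUBIC)[:,:,::-1])
o=env.get_obs();p=o['tool_pos']; tz=p[2]-.164-.0925
for z in(0,.014,.058,.066):print(z,proj('scene',[p[0],p[1],p[2]-.1648-.092+z]))
print(proj('scene',[.4542,.0226,.084]),proj('scene',[.4499,-.2382,.066]))
h=cv2.cvtColor(a,cv2.COLOR_RGB2HSV)
m=((h[...,0]>15)&(h[...,0]<32)&(h[...,1]>90)&(h[...,2]>110))[222:250,320:362];ys,xs=np.nonzero(m);print('collar',xs.min()+320,xs.max()+320,ys.min()+222,ys.max()+222)
for v in range(242,268,2):
    print(v,a[v,330:354:2].astype(int).sum(1)//3)
```

```text
0 [340.67331513 259.12082246]
0.014 [340.81177826 253.4347722 ]
0.058 [341.27411043 234.44889626]
0.066 [341.36291575 230.80206615]
[339.28186294 280.33981486] [410.31939676 193.03692577]
collar 330 353 226 242
242 [112 117 138 144 143 142 141 140 140 132 123 116]
244 [113 116 139 159 163 162 158 157 154 140 123 117]
246 [117 121 141 160 168 168 168 160 158 140 120 117]
248 [114 120 139 163 166 170 168 162 159 139 121 118]
250 [115 118 140 160 167 167 165 162 156 135 114 116]
252 [118 120 142 162 169 168 167 159 157 136 116 117]
254 [120 123 142 162 168 169 163 160 155 134 115 113]
256 [121 122 131 158 166 169 164 160 151 130 119 111]
258 [124 120 121 134 158 166 163 152 137 122 122 117]
260 [119 122 117 121 133 148 148 131 127 124 121 120]
262 [119 121 122 122 123 124 122 121 126 130 127 125]
264 [122 122 123 121 117 116 117 124 129 131 130 123]
266 [125 119 116 115 110 113 116 123 131 129 124 122]
```

View pics/c3.png

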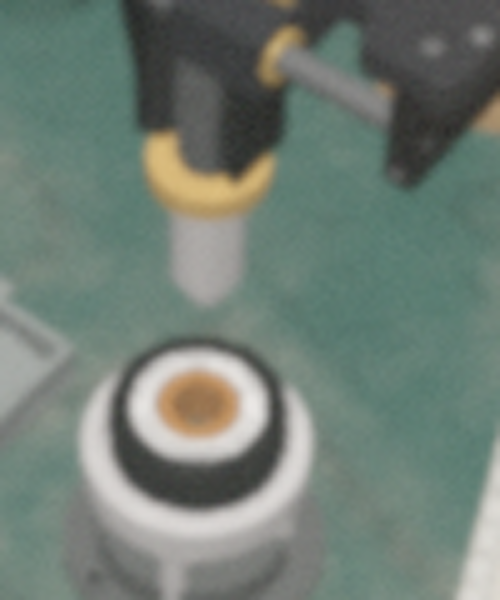

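>>> {"api": "carry_out", "payload": {
  "increments": [
    [0.0005,0.0025,-0.02,0,1],
    [0.0005,0.0025,-0.035,0,1],
    [0.0005,0.0025,-0.045,0,1],
    [0.0005,0.0025,-0.045,0,1],
    [0.0005,0.0025,-0.045,0,1]
  ]
}}

```text
time_s: 6.1
tool_pos: [0.4545, 0.024, 0.3501]
tool_rot: [-180.0, -0.0, -6.5]
force: [0.7, -0.3, -1.9]
grip_width: 0.0189
```

Run:
```python
from h import *
a,_=shot('scene','s3');o=env.get_obs();p=o['tool_pos'];print(p,o['force'])
cv2.imwrite('pics/c4.png',cv2.resize(a[220:320,290:390],(600,600),interpolation=cv2.INTER_CUBIC)[:,:,::-1])
for z in(0,.014,.058):print(z,proj('scene',[p[0],p[1],p[2]-.2568+z]))
for v in range(256,284,2):
    print(v,a[v,324:356:2].astype(int).sum(1)//3)
```

```text
[0.45465371 0.02408077 0.35044304] [ 0.34835795  1.03688325 -3.57862695]
0 [338.64253484 277.35521793]
0.014 [338.74726407 272.15590677]
0.058 [339.09606916 254.83938331]
256 [118 121 141 166 174 170 161 154 149 132  79 122 162 147 114 111]
258 [117 119 127 148 164 171 175 175 176 167 151 160 150 125 116 110]
260 [118 122 120 131 141 157 165 171 172 166 154 143 130 123 119 117]
262 [120 118 119 123 136 141 144 142 145 140 136 130 131 127 122 116]
264 [121 119 121 123 140 156 160 155 154 151 150 135 133 126 124 117]
266 [119 124 122 122 140 159 168 167 164 162 155 136 128 126 120 120]
268 [124 122 123 118 134 162 167 168 166 160 153 127 115 117 122 119]
270 [127 120 102  87 127 161 168 169 165 160 152 116  77  95 117 126]
272 [124  93  77 136 166 163 168 167 164 159 157 180 148  80  89 117]
274 [115  78 144 195 199 169 165 168 162 160 169 212 205 151  81  88]
276 [ 93 116 200 215 194 162 164 167 162 157 158 198 219 199 127  68]
278 [ 76 158 214 211 164 145 142 152 144 133 135 160 205 218 180  77]
280 [ 75 183 224 207 149 131 112 122 117 115 125 150 205 227 198  89]
282 [ 74 185 223 207 158 137 116 114 113 118 130 152 204 227 200  83]
```

View pics/c4.png

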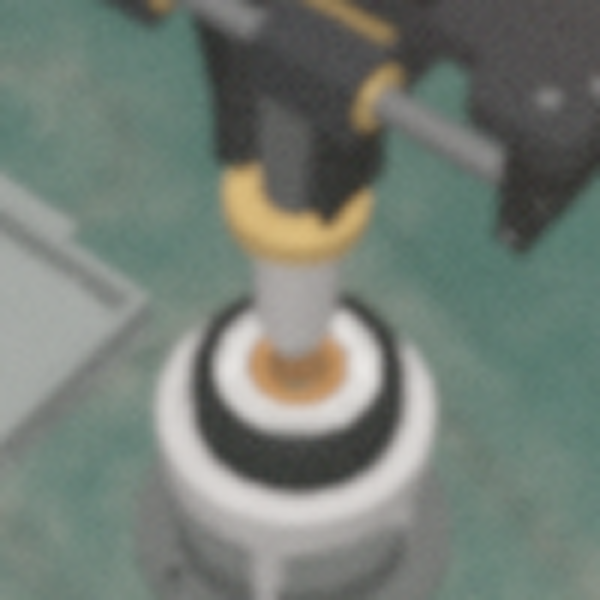

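>>> {"api": "carry_out", "payload": {
  "increments": [
    [0,-0.001,0,0,1],
    [0,-0.001,-0.004,0,1],
    [0,-0.001,-0.008,0,1],
    [0,-0.001,-0.012,0,1],
    [0,-0.001,-0.016,0,1],
    [0,-0.001,-0.019,0,1],
    [0,-0.001,-0.019,0,1],
    [0,-0.001,-0.019,0,1]
  ],
  "grip_force": 60
}}

```text
time_s: 6.95
tool_pos: [0.4543, 0.0233, 0.3307]
tool_rot: [-180.0, 0.0, -6.4]
force: [0.5, -1.2, -2.1]
grip_width: 0.0185
```

Pilot is about 10 mm into the bore without side force. Now pushing.

>>> {"api": "carry_out", "payload": {
  "increments": [
    [0,0,-0.003,0,1],
    [0,0,-0.005,0,1],
    [0,0,-0.007,0,1],
    [0,0,-0.009,0,1],
    [0,0,-0.011,0,1],
    [0,0,-0.013,0,1]
  ]
}}

```text
time_s: 7.55
tool_pos: [0.4553, 0.0235, 0.3201]
tool_rot: [180.0, -0.1, -6.5]
force: [-2.6, 0.9, 14.1]
grip_width: 0.0187
```

>>> {"api": "carry_out", "payload": {
  "increments": [
    [0,0,-0.002,0,1],
    [0,0,-0.004,0,1],
    [0,0,-0.006,0,1],
    [0,0,-0.008,0,1],
    [0,0,-0.01,0,1],
    [0,0,-0.012,0,1],
    [0,0,-0.014,0,1],
    [0,0,-0.016,0,1],
    [0,0,-0.016,0,1],
    [0,0,-0.016,0,1]
  ]
}}

```text
time_s: 8.55
tool_pos: [0.4542, 0.0233, 0.3016]
tool_rot: [-180.0, 0.0, -6.4]
force: [0.8, 0.2, -3.4]
grip_width: 0.0188
```

Run:
```python
from h import *
a,_=shot('scene','s4');o=env.get_obs();p=o['tool_pos'];print(p,o['force'])
cv2.imwrite('pics/c5.png',cv2.resize(a[235:335,290:390],(600,600),interpolation=cv2.INTER_CUBIC)[:,:,::-1])
```

```text
[0.45431512 0.02327574 0.30173375] [ 1.98491919  0.56421269 -2.52876428]
```

View pics/c5.png

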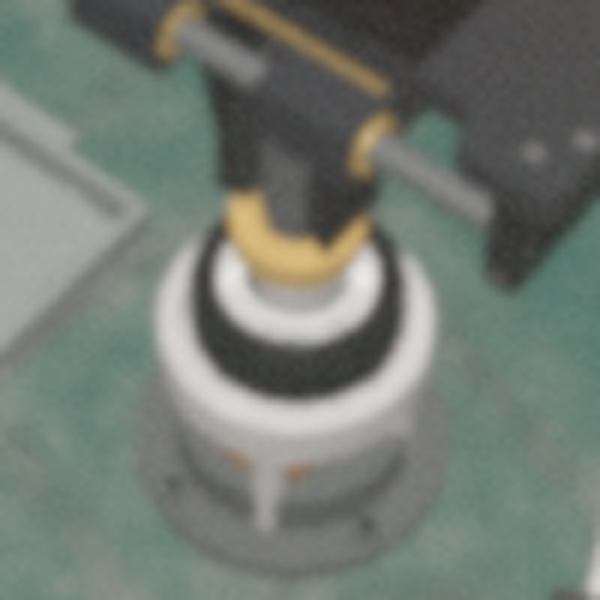

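Force fell back to the drift's weight, and orange shows between the pillars at crop (235,455) and (298,470): the bush is in the cup. Withdrawing the drift.

>>> {"api": "carry_out", "payload": {
  "increments": [
    [0,0,0.01,0,1],
    [0,0,0.025,0,1],
    [0,0,0.045,0,1],
    [0,0,0.07,0,1],
    [0,0,0.093,0,1],
    [0,0,0.093,0,1],
    [0,0,0.093,0,1],
    [0,0,0.093,0,1]
  ]
}}

```text
time_s: 9.4
tool_pos: [0.4538, 0.0232, 0.3937]
tool_rot: [180.0, 0.1, -6.4]
force: [0.1, 0.2, -3.6]
grip_width: 0.0186
```

Run:
```python
from h import *
a,_=shot('scene','s5');o=env.get_obs();p=o['tool_pos'];print(p,o['force'],o['tool_rot'])
cv2.imwrite('pics/c6.png',cv2.resize(a[210:335,280:400],(576,600),interpolation=cv2.INTER_CUBIC)[:,:,::-1])
for z in(0,.014,.058):print(z,proj('scene',[p[0],p[1],p[2]-.2568+z]))
for v in range(236,270,2):
    print(v,a[v,324:358:2].astype(int).sum(1)//3)
```

```text
[0.45379905 0.0231894  0.39357255] [-0.49108596 -0.90399421 -2.33389431] [-1.79997054e+02  1.21845876e-01 -6.44193806e+00]
0 [339.7494046  260.70447246]
0.014 [339.87469152 255.03602722]
0.058 [340.29305145 236.10787042]
236 [111 114 134 167 177 172 152 130 121 121  88  66 120 162 150 118 111]
238 [112 109 122 151 169 174 175 171 170 169 147 134 163 161 130 113 112]
240 [112 111 115 129 144 163 171 175 177 177 173 167 157 135 120 114 111]
242 [112 112 113 120 132 140 149 155 156 155 151 141 132 123 119 116 114]
244 [109 109 113 113 124 145 150 145 142 142 139 137 130 120 119 118 115]
246 [108 112 114 116 125 151 161 164 161 158 158 150 130 118 117 116 117]
248 [113 111 112 116 124 154 166 171 168 165 160 150 130 116 115 113 119]
250 [115 115 116 117 125 152 166 170 168 163 161 150 123 114 115 116 119]
252 [115 117 122 122 129 154 165 170 169 163 162 150 128 113 115 119 120]
254 [118 119 120 117 127 155 165 169 169 164 160 149 126 116 115 118 121]
256 [120 123 121 122 128 153 167 168 169 165 161 145 125 121 114 115 119]
258 [121 123 119 122 124 139 160 169 165 163 156 139 124 120 118 111 114]
260 [119 123 120 119 121 122 143 162 162 153 140 128 124 124 120 117 108]
262 [120 122 121 122 122 123 126 138 141 130 124 125 127 126 124 118 113]
264 [122 123 127 121 124 123 119 122 120 116 124 131 132 131 126 120 116]
266 [122 125 127 127 117 116 114 111 110 115 120 129 131 128 122 122 119]
268 [123 126 124 115  95  85  85  93  94  85  86  99 115 121 125 125 123]
```

View pics/c6.png

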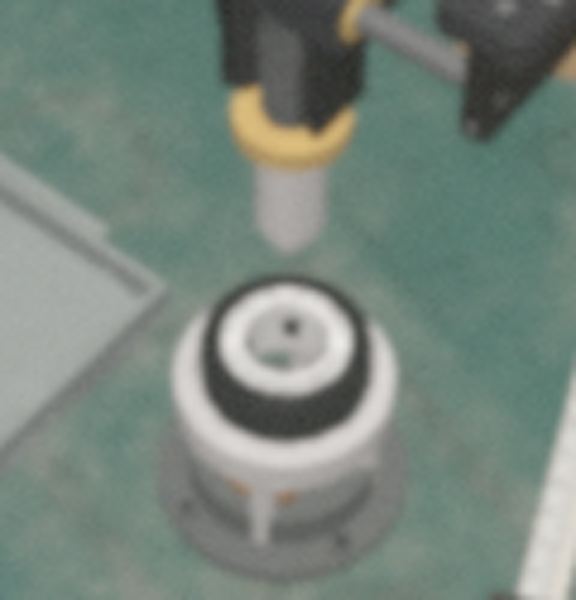

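Drift still seated in the grip as before, wheel bore empty at crop (287,335) and wheel in place. Returning the drift to its stand.

>>> {"api": "carry_out", "payload": {
  "increments": [
    [0,-0.03,0,0,1],
    [0,-0.07,0,0,1],
    [0,-0.11,0,0,1],
    [-0.002,-0.15,0,0,1],
    [-0.003,-0.19,0,0,1],
    [-0.004,-0.225,0,0,1],
    [-0.004,-0.25,0,0,1],
    [-0.004,-0.2615,0,0,1],
    [-0.004,-0.2615,0,0,1],
    [-0.004,-0.2615,0,0,1],
    [-0.004,-0.2615,-0.02,0,1],
    [-0.004,-0.2615,-0.04,0,1],
    [-0.004,-0.2615,-0.055,0,1],
    [-0.004,-0.2615,-0.055,0,1]
  ]
}}

```text
time_s: 10.85
tool_pos: [0.4497, -0.2365, 0.3377]
tool_rot: [-179.9, 0.2, -6.3]
force: [-0.5, -1.1, -3.0]
grip_width: 0.0192
```

Run:
```python
from h import *
a,_=shot('scene','s6');o=env.get_obs();p=o['tool_pos'];print(p,o['force'],o['tool_rot'])
cv2.imwrite('pics/c7.png',cv2.resize(a[110:240,350:480],(600,600),interpolation=cv2.INTER_CUBIC)[:,:,::-1])
```

```text
[ 0.45022641 -0.23702231  0.33911324] [ 0.89945826  0.77583624 -3.95982534] [-1.79941024e+02  9.58555092e-02 -6.34488638e+00]
```

View pics/c7.png

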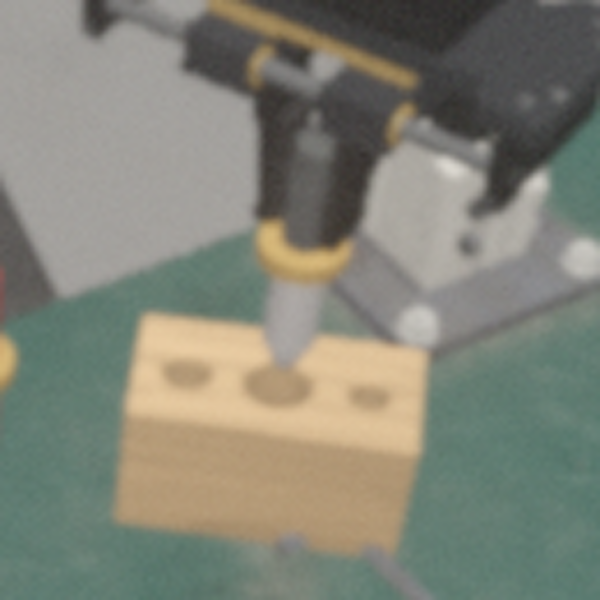

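>>> {"api": "carry_out", "payload": {
  "increments": [
    [-0.0005,-0.001,0,0,1],
    [-0.0005,-0.001,-0.01,0,1],
    [-0.0005,-0.001,-0.02,0,1],
    [-0.0005,-0.001,-0.03,0,1],
    [-0.0005,-0.001,-0.04,0,1],
    [-0.0005,-0.001,-0.05,0,1],
    [-0.0005,-0.001,-0.06,0,1],
    [-0.0005,-0.001,-0.068,0,1],
    [-0.0005,-0.001,-0.071,0,1],
    [-0.0005,-0.001,-0.073,0,1],
    [-0.0005,-0.001,-0.073,0,1],
    [-0.0005,-0.001,-0.073,0,1]
  ]
}}

```text
time_s: 12.1
tool_pos: [0.45, -0.2393, 0.2672]
tool_rot: [180.0, -0.0, -6.4]
force: [0.6, -0.6, -2.3]
grip_width: 0.0191
```

>>> {"api": "carry_out", "payload": {
  "increments": [
    [0,0.0005,-0.001,0,1],
    [0,0.0005,-0.002,0,1],
    [0,0.0005,-0.002,0,1],
    [0,0.0005,-0.002,0,1],
    [0,0.0005,-0.002,0,0.3],
    [0,0.0005,-0.002,0,0],
    [0,0.0005,-0.002,0,-0.5],
    [0,0.0005,-0.002,0,-1],
    [0,0.0005,-0.002,0,-1],
    [0,0.0005,-0.002,0,-1],
    [0,0.0005,-0.002,0,-1],
    [0,0.0005,-0.002,0,-1],
    [0,0.0005,-0.002,0,-1],
    [0,0.0005,-0.002,0,-1]
  ]
}}

```text
time_s: 13.5
tool_pos: [0.4498, -0.2387, 0.2648]
tool_rot: [180.0, -0.0, -6.4]
force: [-0.8, -0.9, -0.2]
grip_width: 0.0851
```

>>> {"api": "carry_out", "payload": {
  "increments": [
    [0,0,0.03,0,-1],
    [0,0,0.06,0,-1],
    [0,0,0.09,0,-1],
    [0,0.04,0.09,0,-1],
    [0,0.08,0.09,0,-1],
    [0,0.12,0.09,0,-1],
    [0.002,0.16,0.09,0,-1],
    [0.003,0.2,0.09,0,-1],
    [0.004,0.23,0.09,0,-1],
    [0.0045,0.25,0.09,0,-1],
    [0.0045,0.262,0.09,0,-1],
    [0.0045,0.262,0.09,0,-1],
    [0.0045,0.262,0.09,0,-1]
  ]
}}

```text
time_s: 14.8
tool_pos: [0.4543, 0.0223, 0.3547]
tool_rot: [180.0, 0.0, -6.5]
force: [-1.1, -0.5, 0.5]
grip_width: 0.087
```

Run:
```python
from h import *
a,_=shot('scene','s7');b,_=shot('top','t7');o=env.get_obs();p=o['tool_pos'];print(p,o['force'],o['tool_rot'],o['grip_width'])
cv2.imwrite('pics/c8.png',np.hstack([cv2.resize(a[130:350,260:480],(400,400)),cv2.resize(b[240:370,380:510],(400,400))])[:,:,::-1])
```

```text
[0.45435053 0.0217794  0.35466521] [ 0.5928908  -0.19161856  0.34296788] [ 1.79981496e+02  1.00644646e-02 -6.57772085e+00] 0.08695434490911252
```

View pics/c8.png

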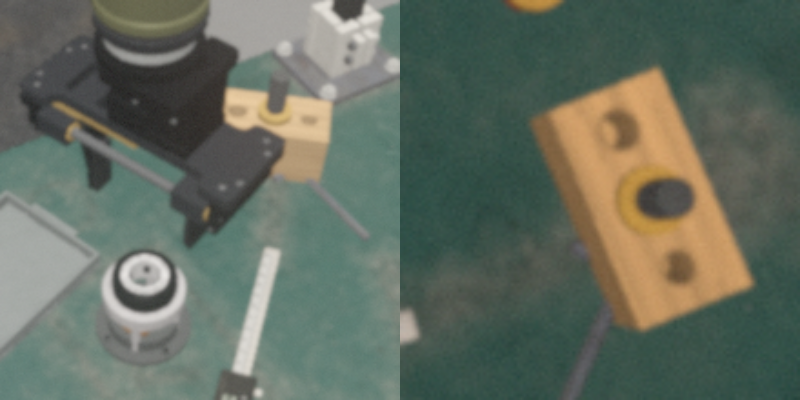

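Drift stands upright in the middle hole with its collar down (right crop, (650,200)). Now grasping the wheel.

>>> {"api": "carry_out", "payload": {
  "increments": [
    [0,0.001,-0.03,0,-1],
    [0,0.001,-0.06,0,-1],
    [0,0.001,-0.085,0,-1],
    [0,0.001,-0.1,0,-1],
    [0,0.001,-0.1045,0,-1],
    [0,0.001,-0.1045,0,-1],
    [0,0.001,-0.1045,0,-1],
    [0,0.001,-0.1045,0,-0.5],
    [0,0.001,-0.1045,0,-0.3],
    [0,0.001,-0.1045,0,-0.2],
    [0,0.001,-0.1045,0,0],
    [0,0.001,-0.1045,0,0.5],
    [0,0.001,-0.1045,0,0.5],
    [0,0.001,-0.1045,0,0.5],
    [0,0.001,-0.1045,0,0.5]
  ],
  "grip_force": 30
}}

```text
time_s: 16.4
tool_pos: [0.4544, 0.0243, 0.2505]
tool_rot: [180.0, -0.0, -6.4]
force: [-0.6, -0.3, 4.0]
grip_width: 0.0591
```

>>> {"api": "carry_out", "payload": {
  "increments": [
    [0,0,0.005,0,0.5],
    [0,0,0.015,0,0.5],
    [0,0,0.03,0,0.5],
    [0,0,0.05,0,0.5],
    [0,0,0.07,0,0.5],
    [0,0,0.07,0,0.5],
    [0,0,0.07,0,0.5]
  ]
}}

```text
time_s: 17.1
tool_pos: [0.4542, 0.0243, 0.3203]
tool_rot: [180.0, -0.0, -6.5]
force: [-0.2, -0.0, -1.7]
grip_width: 0.0593
```

Run:
```python
from h import *
a,_=shot('scene','s8');o=env.get_obs();p=o['tool_pos'];print(p,o['force'],o['tool_rot'],o['grip_width'])
im,_=load('top0')
cv2.imwrite('pics/c9.png',np.hstack([cv2.resize(a[190:350,260:420],(400,400)),cv2.resize(im[160:280,180:340],(400,300)) if 0 else cv2.resize(im[150:290,190:330],(400,400))])[:,:,::-1])
cv2.imwrite('pics/tray.png',cv2.resize(im[165:275,180:340],(800,550),interpolation=cv2.INTER_CUBIC)[:,:,::-1])
```

```text
[0.45384102 0.02416988 0.31959505] [ 0.12626633 -0.47968369 -2.82164206] [ 1.79978739e+02  5.17800252e-02 -6.45487274e+00] 0.059385678023968914
```

View pics/c9.png

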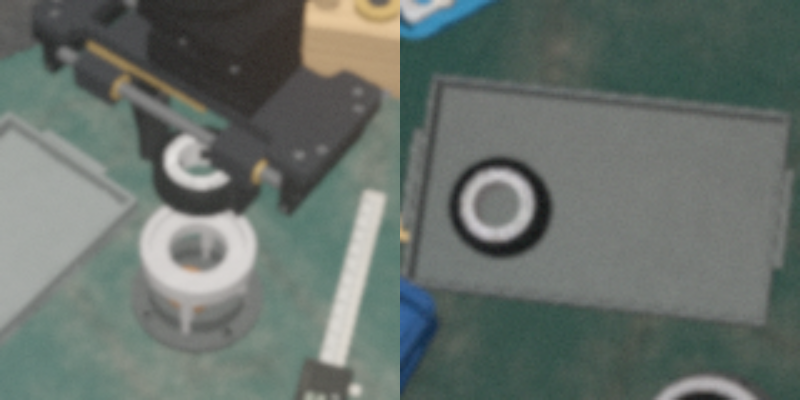

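View pics/tray.png

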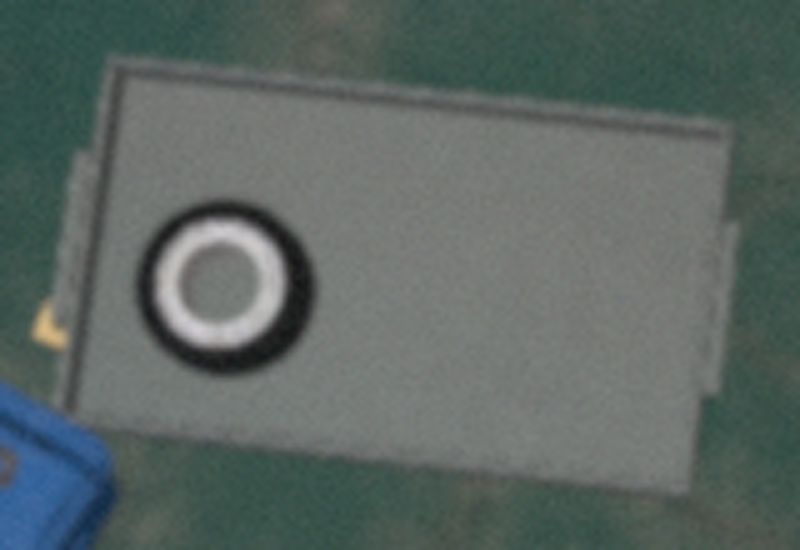

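Run:
```python
from h import *
P=np.array([ray('top',180+a/5,165+b/5,.028)[:2] for a,b in((108,58),(732,125),(690,495),(60,418))]);print(P.round(4))
c=P.mean(0);y=(P[0]+P[3]-P[1]-P[2])/2;print(c,np.linalg.norm(y),np.linalg.norm((P[0]+P[1]-P[2]-P[3])/2));y/=np.linalg.norm(y);x=np.array([y[1],-y[0]]);print('yaw',np.degrees(np.arctan2(x[1],x[0])))
t=c-.048*y;print('target',t); fw=np.array([.598,.147])-c;print('finished',fw@x,fw@y)
p=env.get_obs()['tool_pos'];print(t-p[:2])
```

```text
[[ 0.681   0.1877]
 [ 0.6514 -0.0287]
 [ 0.524  -0.012 ]
 [ 0.5551  0.2027]]
[0.60285195 0.08743758] 0.21765214822767778 0.1276120289343901
yaw -8.02868188198477
target [0.59614784 0.03990806]
finished -0.013123402078658034 0.05830094227185535
[0.14230683 0.01573818]
```

>>> {"api": "carry_out", "payload": {
  "increments": [
    [0.02,0.002,0,0,0.5],
    [0.05,0.006,0,-0.5,0.5],
    [0.08,0.009,0,-1,0.5],
    [0.11,0.012,0,-1.5,0.5],
    [0.13,0.015,0,-1.5,0.5],
    [0.142,0.016,0,-1.5,0.5],
    [0.142,0.016,-0.02,-1.5,0.5],
    [0.142,0.016,-0.045,-1.5,0.5],
    [0.142,0.016,-0.07,-1.5,0.5],
    [0.142,0.016,-0.09,-1.5,0.5],
    [0.142,0.016,-0.105,-1.5,0.5],
    [0.142,0.016,-0.112,-1.5,0.5],
    [0.142,0.016,-0.114,-1.5,0.5],
    [0.142,0.016,-0.114,-1.5,0.5],
    [0.142,0.016,-0.114,-1.5,0.5]
  ]
}}

```text
time_s: 18.65
tool_pos: [0.5968, 0.0404, 0.2073]
tool_rot: [-180.0, -0.1, -7.9]
force: [-0.7, -0.0, -2.0]
grip_width: 0.0594
```

Run:
```python
from h import *
a,_=shot('scene','s9');o=env.get_obs();p=o['tool_pos'];print(p,o['force'],o['tool_rot'],o['grip_width'])
cv2.imwrite('pics/c10.png',cv2.resize(a[200:360,150:330],(675,600))[:,:,::-1])
```

```text
[0.59676437 0.04041214 0.20733931] [-0.64414506 -0.81895326 -1.73736272] [-1.79991769e+02 -1.07170037e-01 -7.94478739e+00] 0.05941702365972056
```

View pics/c10.png

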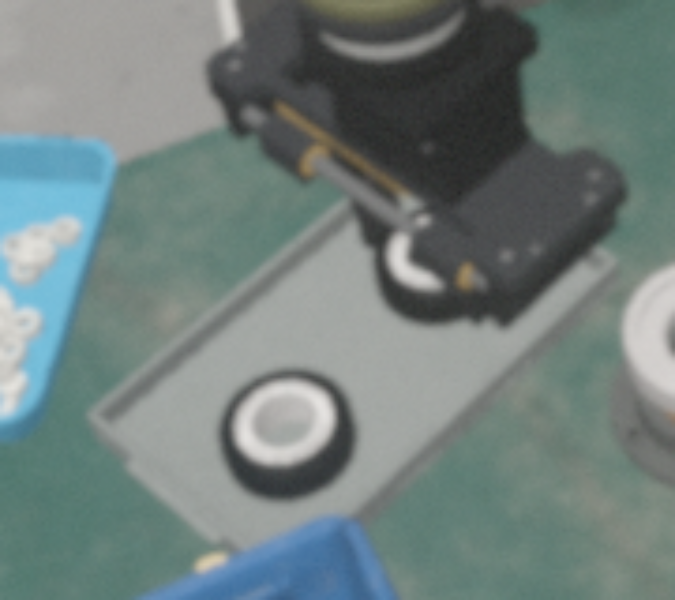

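Wheel hangs inside the walls of the free half. Lowering the last few mm, opening partly to 70 mm, then rising.

>>> {"api": "carry_out", "payload": {
  "increments": [
    [0,0,-0.002,0,0.5],
    [0,0,-0.004,0,0.5],
    [0,0,-0.0045,0,0.5],
    [0,0,-0.0045,0,0.5],
    [0,0,-0.0045,0,-0.45],
    [0,0,-0.0045,0,-0.55],
    [0,0,-0.0045,0,-0.6],
    [0,0,-0.0045,0,-0.6],
    [0,0,-0.0045,0,-0.6],
    [0,0,-0.0045,0,-0.6],
    [0,0,-0.0045,0,-0.6]
  ]
}}

```text
time_s: 19.8
tool_pos: [0.5963, 0.0403, 0.2017]
tool_rot: [180.0, -0.0, -7.9]
force: [0.3, 0.7, -0.2]
grip_width: 0.0697
```

>>> {"api": "carry_out", "payload": {
  "increments": [
    [0,0,0.02,0,-0.6],
    [0,0,0.06,0,-0.6],
    [0,0,0.1,0,-0.6],
    [0,0,0.14,0,-0.6],
    [0,0,0.18,0,-0.6],
    [0,0,0.2,0,-0.6],
    [-0.03,-0.03,0.2,0,-0.6],
    [-0.06,-0.06,0.2,0,-0.6],
    [-0.1,-0.09,0.2,0,-0.6],
    [-0.13,-0.12,0.2,0,-0.6],
    [-0.13,-0.12,0.2,0,-0.6],
    [-0.13,-0.12,0.2,0,-0.6]
  ]
}}

```text
time_s: 21.0
tool_pos: [0.4659, -0.0803, 0.4022]
tool_rot: [179.9, -0.1, -8.1]
force: [-0.6, 1.0, 0.2]
grip_width: 0.0696
```

Run:
```python
from h import *
shot('scene','s10');shot('top','t10');o=env.get_obs();print(o['tool_pos'],o['force'],o['grip_width'],o['time_s'])
```

```text
[ 0.46689063 -0.07870332  0.40206957] [1.16477265 1.23564817 0.27460322] 0.06987749219396845 21.1
```

View pics/s10.png

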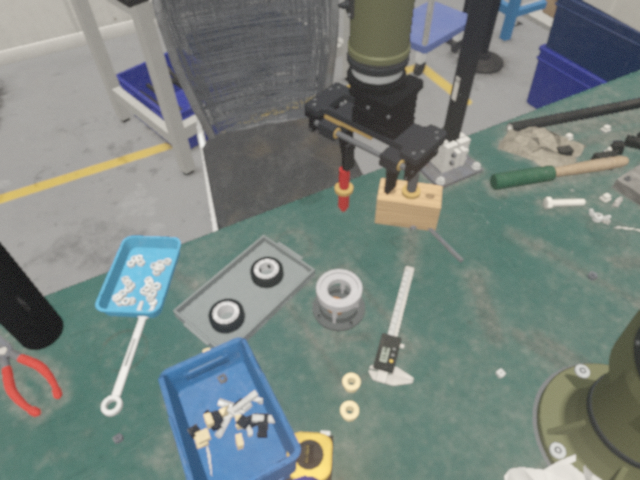

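View pics/t10.png

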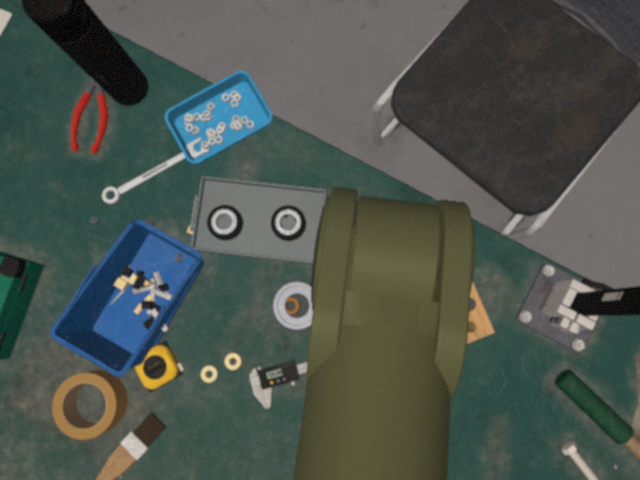

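Both wheels are in the tray, new one at top (289,222) and finished one at (225,222). The receiver is empty on top and bronze shows in its cup at top (293,305). The drift is in the stand at scene (412,183). A quick numeric check follows, then I hand in.

Run:
```python
from h import *
im,d=load('t10');h=cv2.cvtColor(im,cv2.COLOR_RGB2HSV)
m=((h[...,0]<25)&(h[...,1]>90)&(h[...,2]>60));k=np.zeros_like(m);k[285:325,275:312]=m[285:325,275:312];ys,xs=np.nonzero(k)
print('bush',len(xs),xs.min(),xs.max(),ys.min(),ys.max(),ray('top',(xs.min()+xs.max())/2,(ys.min()+ys.max())/2,.032), np.median(d[k]))
dd=[pt('top',u,v,d[v,u])[2] for u,v in zip(xs,ys) if d[v,u]>0];print('bush z',np.percentile(dd,[10,50,90]))
for b in((200,195,250,245),(265,200,312,245)):
    m2=(h[...,2]<75);k=np.zeros(m2.shape,np.uint8);k[b[1]:b[3],b[0]:b[2]]=m2[b[1]:b[3],b[0]:b[2]]
    cs,_=cv2.findContours(k,0,1);e=cv2.fitEllipse(max(cs,key=cv2.contourArea));print('tyre',e,ray('top',*e[0],.036))
    zz=[pt('top',u,v,d[v,u])[2] for v in range(b[1],b[3]) for u in range(b[0],b[2]) if d[v,u]>0 and im[v,u].mean()>160];print('hub top z',np.percentile(zz,[10,50,90]))
a,_=load('s10');cv2.imwrite('pics/c11.png',np.hstack([cv2.resize(im[270:340,260:330],(400,400),interpolation=2),cv2.resize(a[150:240,362:452],(400,400),interpolation=2)])[:,:,::-1])
```

```text
bush 138 286 299 297 314 [0.4551234  0.03157295 0.032     ] 0.8973259
bush z [0.01059753 0.03095021 0.03329647]
tyre ((224.66293334960938, 222.18580627441406), (33.73902130126953, 34.926666259765625), 117.25025939941406) [0.59803659 0.14517284 0.036     ]
hub top z [0.03079441 0.03460631 0.03707549]
tyre ((288.0174255371094, 222.76071166992188), (33.56654357910156, 34.315528869628906), 152.13072204589844) [0.59437841 0.03726169 0.036     ]
hub top z [0.03026058 0.03473321 0.03725464]
```

View pics/c11.png

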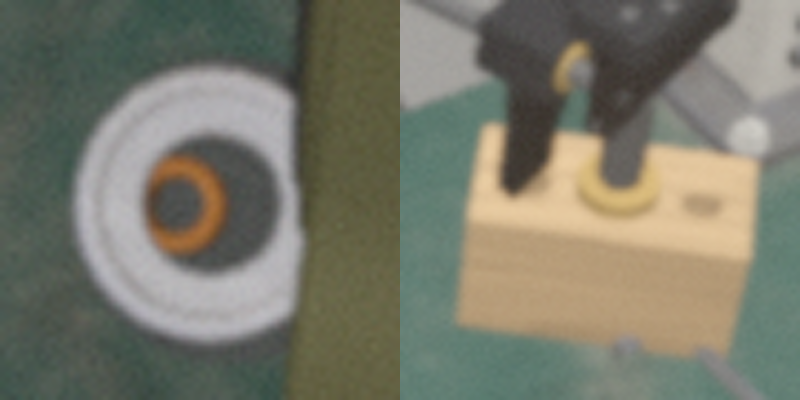

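```bash
python3 -c "
from cell import env
print(env.sign_off())"
```

```text
the job is handed in; nothing more can be done
None
```

The bush is out and in the receiver's catch cup, the drift is back in its stand, and the cleared wheel lies in the grey tray. I handed the job in at about 21 s of the 58 s allowed; the hand-in gives no verdict.

What I did: I took the dark-handled, brass-collared drift from the middle hole and pushed the bush out. The wrist read 14 N upward against the push, then fell back to the drift's weight as the bush dropped. I stood the drift back in its hole, then laid the wheel in the tray's free half.

What the last checks showed:
- **Bush:** upright in the cup, about 9 mm off the receiver's axis by the top camera, with its top at about 31 mm.
- **Drift:** upright with its collar seated on the block. I judged this by eye in the pictures and did not measure the angle.
- **Wheel:** flat in the tray at about (0.594, 0.037), its top about 35 mm above the bench, level with the finished wheel beside it.
- **Finished wheel:** unmoved, at the same position as at the start to within 0.1 mm.
- **Gripper:** clear of everything at hand-in.

No check failed. The two cameras disagreed by up to about 4 mm on some positions, namely the finished wheel's y and a rough reading of the drift's handle. They agreed within 1 mm on the bush.

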